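# Bin the spent plaster cores

## Task

Clear the two empty cardboard cores left over from used-up plaster rolls off the table and into the small round waste bin. Leave the full roll of plaster lying where it is.

Things in the scene. Friction and masses are not known exactly. Their poses are not given: they have to be found in the camera images.
- core_a: one of two identical empty cardboard cores: a plain brown ring, open at both ends, outer diameter 42 mm, hole 32 mm, 25 mm high, about 20 g, lying flat on the table with its axis upright; origin at the centre of its underside, z along its axis (up)
- core_b: the other identical empty cardboard core: outer diameter 42 mm, hole 32 mm, 25 mm high, about 20 g, lying flat with its axis upright; origin at the centre of its underside, z along its axis (up)
- bin: small round open-topped grey plastic waste bin that stands fixed on the table, 95 mm high, outer diameter 128 mm at the foot widening to 161 mm over the rolled rim, mouth 150 mm wide inside, walls 3 mm, floor 4 mm thick; origin at the centre of its underside, z up; it may stand left or right of the cores
- full_roll: the full roll of cream paper plaster, a flat ring clearly larger than the cores: outer diameter 68 mm, 19 mm high, lying flat near them, not to be moved; origin at the centre of its underside, z up

How it is judged:
By the outcome, as a careful person would: the job done as asked, in the order asked, and still so for the second after the job is handed in, with the robot touching nothing.
It also fails if it takes over 54 s, if anything falls off the work surface, if the arm or the gripper's body presses on something with over 40 N, if the wrist force passes 120 N, or if a joint passes its speed limit or range.

## Robot

A 7-joint arm with a two-finger parallel gripper is mounted at the origin on a cart in front of the work surface, level with it; the furniture and walls round the work are solid. World frame = base frame: x ahead of the robot, y to its left, z up, the work surface at z = 0. Lengths are in m, angles in rad, forces in N, time in s.
With the tool pointing down it reaches from about 0.4 to 0.85 m from the base axis. Payload 10.4 kg.
Tool frame: the origin (TCP) lies at the very end of the fingers, on their centre line; the grasp point (between the pads) lies 19 mm behind it; x points along the fingers, y is the direction in which the jaws open and shut, and the axes are right-handed (so a half turn about x gives the same grasp; the last joint's range is limited). The gripper opens to 85 mm and grips with 20 to 120 N. Pads are 22 mm wide; open, the fingers measure 114 mm over their backs; the gripper's body (76 mm by 85 mm) begins 54 mm behind the grasp point. The pads swing forward as they close: fully open they stand 13 mm farther back than shut.
Start: joints at [1.276, 0.332, -0.065, 1.46, 0.022, 1.35, -0.088], TCP at [0.168, -0.602, 0.231] pointing down, gripper open.
Joint ranges: [-2.6, 2.6], [-0.5, 2.12], [-1.47, 1.34], [0.16, 2.42], [-1.27, 4.41], [0.06, 2.06], [-2.6, 2.6]. Speed limits (rad/s): [2.22, 2.22, 2.79, 2.79, 3.14, 3.14, 3.14].

## Interface

Orientations are given as a unit quaternion [x, y, z, w].
In Python, from workcell import monitor, camera, ticket, regions_of gives the robot as it stands.
- The arm moves only by the tool step_arm, never from a script. Its argument "increments" is a list of rows, each a list of 5 numbers: the finger opening in m, from 0 to 0.0854, then the shift along the world's x, y, z in m, then the turn about the world's z in rad. A call has 1 to 12 rows; each row shifts and turns the commanded pose from where the row before left it; what a row does not reach is not made up. A row lasts 1/12 s, in which the tool goes at most 41.7 mm and 7.16 degrees, less where a joint would pass 70% of its speed; a pose out of reach is approached as far as the arm can. A call with a gripper value outside its range is refused whole. The fingers move at their own pace and stop on an object; "force" is the grip in N (left out, the last holds). Time passes only in rows, so rows that do not move let the fingers close. It gives the time, the measured TCP pose, the force and the opening at its end, in the units of the state.
- monitor.get_obs(): the state, without advancing time (a new reading comes with each control period).
- camera(name): name is "scene" or "top" or "wrist"; returns a dict with "color" (384x512x3 uint8, red, green, blue), "range_z" (384x512 float32, m along the optical axis (not along the pixel's ray), 0 where there is no reading), "fx", "fy", "cx", "cy" (pixels), "cam_to_world" (4x4, takes a point from camera to world coordinates). Camera axes: x right, y up, looking along -z (the intrinsics and any distortion apply to the point x, -y, -z); pixel columns grow to the right and rows downward; lengths in m; the calibration is good to about 2 mm. A picture is of the moment at which its call begins.
- ticket.hand_in(): hands the job in, once; it reports no verdict.
Trained networks look in a picture, given as the dict that the camera call returned (one of the last four; its "shot" number tells which), for a name from the list of things; names that differ only in an ending like _2 or _b are one class to them, and where a whole thing is asked for, a point or a joint stands for the part that bears it (a point fixed in the world has none). Each returns a list of dicts, best first, with "p" (0 to 1); they miss things now and then, are a little off and sometimes report something else, mostly with a low value. They report only what shows in the picture. A call takes as long as a camera call.
- regions_of(picture, query): "region" (384x512 bool, what is visible of it) and "centre" ([row, column] in pixels, amid what is visible of it).
The state is a dict: "clock": time; "joint_pos": joint angles; "joint_velocities": joint speeds; "tau": joint torques, N m; "position": TCP position; "ee_rot": TCP orientation; "ft_force": force on the tool from outside, world axes, zero at the start; "torque": the same for the moment, N m; "grip_width": opening from 0.0 (shut) to 1.0 (fully open).
Only numpy, scipy, OpenCV 4.12 (cv2) and the standard library are available. Lean on these libraries where they do the work, as an engineer would, in place of code of your own. Each camera call takes 0.05 s, during which the arm holds its last target. There are 200 camera calls.

## Working session

There is one attempt and no reset: what is moved stays moved. The work goes in short steps, Python scripts to look and compute and a tool call to move; the robot and the scene stay as the last step left them, time stands still between calls to the robot, and variables do not carry over. Pictures are saved under pics/ and viewed, about 8 in all and at most 12, crops included, and the job is handed in when it is done.

Besides the shell and the picture viewer there is one more tool, called after "Request:" by a JSON object that holds its "api" and its "payload". step_arm: Moves the arm, as the interface text tells. Its arguments: {"type":"object","properties":{"increments":{"type":"array"},"force":{"type":"number"}},"required":["increments"]}

```bash
mkdir -p pics; cat > h.py <<'E'
import numpy as np, cv2
from workcell import monitor, camera, ticket, regions_of
def world(pic, mask):
    r,c=np.nonzero(mask&(pic["range_z"]>0)); z=pic["range_z"][r,c]
    p=np.stack([(c-pic["cx"])/pic["fx"]*z, -(r-pic["cy"])/pic["fy"]*z, -z, np.ones_like(z)])
    return (np.array(pic["cam_to_world"])@p)[:3].T
def look(name, qs, png=None):
    pic=camera(name)
    for q in qs:
        for d in regions_of(pic,q)[:3]:
            w=world(pic,d["region"])
            if len(w)<10: print(name,q,d["p"],d["centre"],"few"); continue
            zt=np.percentile(w[:,2],95); t=w[w[:,2]>zt-.006]
            (cc,rad)=cv2.minEnclosingCircle(t[:,:2].astype(np.float32)) 
            print(name,q,round(d["p"],2),np.round(d["centre"]),len(w),"top",round(zt,3),"circ",np.round(cc,4),round(rad,4),"mean",np.round(t.mean(0),4))
    if png: cv2.imwrite("pics/"+png,pic["color"][:,:,::-1])
    return pic
E
python3 - <<'E'
from h import *
Q=["core_a","bin","full_roll"]
a=look("scene",Q); b=look("top",Q)
cv2.imwrite("pics/1.png",cv2.resize(np.vstack([a["color"],b["color"]])[:,:,::-1],(400,600),interpolation=cv2.INTER_AREA))
o=monitor.get_obs(); print(o["clock"],o["position"],o["ee_rot"],o["grip_width"])
from scipy.spatial.transform import Rotation as R
print(R.from_quat(o["ee_rot"]).as_matrix().round(3))
E
```

```text
scene core_a 0.9 [254. 210.] 386 top 0.027 circ [ 0.4319 -0.0476] 0.0215 mean [ 0.4312 -0.0488  0.0254]
scene core_a 0.79 [186. 296.] 219 top 0.027 circ [ 0.6941 -0.0112] 0.021 mean [ 0.6943 -0.0124  0.0244]
scene bin 0.83 [284. 320.] 6663 top 0.096 circ [ 0.5179 -0.268 ] 0.0803 mean [ 0.518  -0.2712  0.0952]
scene full_roll 0.78 [222. 267.] 546 top 0.022 circ [ 0.5665 -0.0669] 0.0356 mean [ 0.5641 -0.0682  0.0197]
top core_a 0.73 [156. 257.] 157 top 0.026 circ [ 0.6939 -0.0063] 0.0212 mean [ 0.6938 -0.0063  0.0239]
top core_a 0.58 [264. 268.] 158 top 0.026 circ [ 0.4315 -0.0451] 0.0208 mean [ 0.4317 -0.0448  0.0241]
top bin 0.79 [220. 373.] 4103 top 0.094 circ [ 0.5184 -0.2655] 0.0803 mean [ 0.5166 -0.2694  0.0933]
top full_roll 0.82 [212. 278.] 369 top 0.021 circ [ 0.5663 -0.0633] 0.0348 mean [ 0.5658 -0.0625  0.0183]
0.4 [ 0.16780373 -0.60202097  0.23124174] [ 0.70058878  0.09582164 -0.70058718  0.09576627] 0.9995737856791478
[[-0.     0.268 -0.963]
 [ 0.    -0.963 -0.268]
 [-1.    -0.    -0.   ]]
```

View pics/1.png

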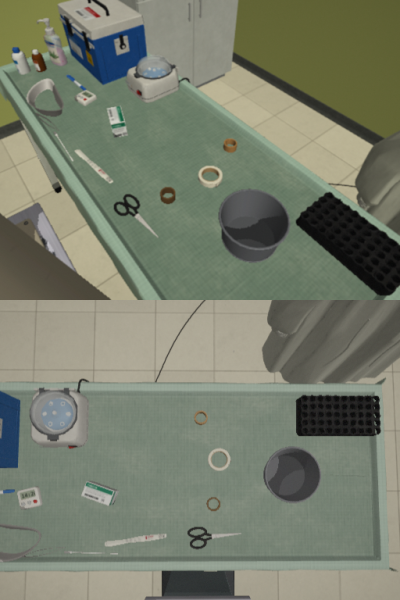

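Request:
{"api": "step_arm", "payload": {"increments": [[0.085,0.0235,0.025,0,-0.0227],[0.085,0.0235,0.025,0,-0.0227],[0.085,0.0235,0.025,0,-0.0227],[0.085,0.0235,0.025,0,-0.0227],[0.085,0.0235,0.025,0,-0.0227],[0.085,0.0235,0.025,0,-0.0227],[0.085,0.0235,0.025,0,-0.0227],[0.085,0.0235,0.025,0,-0.0227],[0.085,0.0235,0.025,0,-0.0227],[0.085,0.0235,0.025,0,-0.0227],[0.085,0.0235,0.025,0,-0.0227],[0.085,0.0235,0.025,0,-0.0227]], "force": 25}}

```text
clock: 1.4
position: [0.4507, -0.3007, 0.2316]
ee_rot: [0.707, -0.001, -0.707, -0.001]
ft_force: [0.2, -0.4, 0.1]
grip_width: 0.996
```

Request:
{"api": "step_arm", "payload": {"increments": [[0.085,-0.002,0.0254,-0.005,0],[0.085,-0.002,0.0254,-0.005,0],[0.085,-0.002,0.0254,-0.005,0],[0.085,-0.002,0.0254,-0.005,0],[0.085,-0.002,0.0254,-0.005,0],[0.085,-0.002,0.0254,-0.005,0],[0.085,-0.002,0.0254,-0.005,0],[0.085,-0.002,0.0254,-0.005,0],[0.085,-0.002,0.0254,-0.005,0],[0.085,-0.002,0.0254,-0.005,0],[0.085,0,0,0,0],[0.085,0,0,0,0]]}}

```text
clock: 2.4
position: [0.4297, -0.0471, 0.1814]
ee_rot: [0.707, 0.001, -0.707, 0.001]
ft_force: [-0.0, 0.0, -0.2]
grip_width: 0.993
```

```bash
python3 - <<'E'
from h import *
look("wrist",["core_a","full_roll"],"2.png")
from scipy.spatial.transform import Rotation as R
o=monitor.get_obs(); print(o["clock"],o["position"],R.from_quat(o["ee_rot"]).as_matrix().round(3).tolist(),o["joint_pos"],o["ft_force"])
E
```

```text
wrist core_a 0.7 [175. 254.] 964 top 0.025 circ [ 0.4319 -0.0467] 0.021 mean [ 0.4325 -0.0468  0.0235]
wrist full_roll 0.74 [ 38. 278.] 1953 top 0.019 circ [ 0.5648 -0.0662] 0.0365 mean [ 0.5511 -0.0648  0.0178]
2.55 [ 0.42996546 -0.04909356  0.18154438] [[0.0, -0.002, -1.0], [-0.0, -1.0, 0.002], [-1.0, 0.0, -0.0]] [ 0.58002358 -0.03250047 -0.55435923  1.97968626 -0.01809077  1.18922889
 -1.54013544] [ 0.39507651 -0.45493747  0.36347291]
```

View pics/2.png

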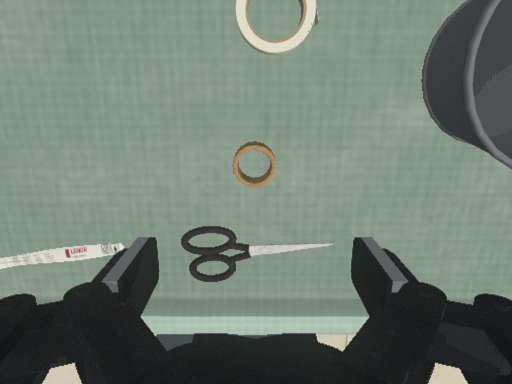

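Request:
{"api": "step_arm", "payload": {"increments": [[0.085,0.002,0.001,-0.02,0],[0.085,0,0,-0.025,0],[0.085,0,0,-0.025,0],[0.085,0,0,-0.025,0],[0.085,0,0,-0.025,0],[0.085,0,0,-0.02,0],[0.085,0,0,-0.015,0],[0.085,0,0,-0.012,0],[0.085,0,0,-0.01,0],[0.085,0,0,0,0]]}}

```text
clock: 3.38
position: [0.4308, -0.0477, 0.0027]
ee_rot: [-0.706, 0.001, 0.708, 0.001]
ft_force: [-0.2, 0.2, -0.3]
grip_width: 1.0
```

Request:
{"api": "step_arm", "payload": {"increments": [[0.03,0,0,0,0],[0.03,0,0,0,0],[0.03,0,0,0,0],[0.03,0,0,0,0],[0.03,0,0,0,0],[0.03,0,0,0,0],[0.03,0,0,0,0],[0.03,0,0,0,0]], "force": 25}}

```text
clock: 4.05
position: [0.4325, -0.0473, 0.0052]
ee_rot: [0.708, -0.001, -0.707, -0.0]
ft_force: [-1.2, -0.1, 5.6]
grip_width: 0.472
```

Request:
{"api": "step_arm", "payload": {"increments": [[0.03,0,0,0.01,0],[0.03,0,0,0.02,0],[0.03,0,0,0.03,0],[0.03,0,0,0.03,0],[0.03,0,0,0.03,0],[0.03,0,0,0.03,0],[0.03,0,0,0.03,0],[0.03,0,0,0.01,0],[0.03,0,0,0,0]]}}

```text
clock: 4.8
position: [0.4333, -0.047, 0.1979]
ee_rot: [0.709, -0.001, -0.705, 0.0]
ft_force: [0.6, -0.2, -0.7]
grip_width: 0.477
```

```bash
python3 - <<'E'
from h import *
look("wrist",["core_a"],"3.png")
o=monitor.get_obs(); print(o["clock"],o["position"],o["grip_width"],o["ft_force"])
E
```

```text
wrist core_a 0.68 [269. 256.] 6111 top 0.217 circ [ 0.4328 -0.0474] 0.0212 mean [ 0.4338 -0.0472  0.2157]
4.9 [ 0.43165612 -0.047043    0.19442672] 0.4724762866109588 [ 0.36347006 -0.12792888 -1.22528822]
```

View pics/3.png

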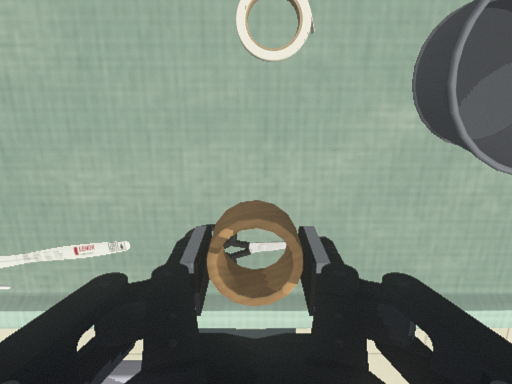

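Request:
{"api": "step_arm", "payload": {"increments": [[0.03,0.0085,-0.022,0,0],[0.03,0.0085,-0.022,0,0],[0.03,0.0085,-0.022,0,0],[0.03,0.0085,-0.022,0,0],[0.03,0.0085,-0.022,0,0],[0.03,0.0085,-0.022,0,0],[0.03,0.0085,-0.022,0,0],[0.03,0.0085,-0.022,0,0],[0.03,0.0085,-0.022,0,0],[0.03,0.0085,-0.022,0,0],[0.03,0,0,0,0]]}}

```text
clock: 5.82
position: [0.516, -0.2713, 0.1919]
ee_rot: [-0.706, 0.002, 0.708, 0.002]
ft_force: [0.2, -0.6, 0.4]
grip_width: 0.474
```

Request:
{"api": "step_arm", "payload": {"increments": [[0.03,0,0,-0.02,0],[0.03,0,0,-0.025,0],[0.03,0,0,-0.025,0],[0.03,0,0,-0.02,0],[0.03,0,0,-0.015,0],[0.03,0,0,0,0],[0.06,0,0,0,0],[0.06,0,0,0,0],[0.06,0,0,0,0],[0.06,0,0,0,0]]}}

```text
clock: 6.65
position: [0.5174, -0.2672, 0.0904]
ee_rot: [0.708, -0.001, -0.707, 0.0]
ft_force: [0.1, -0.3, -0.0]
grip_width: 0.702
```

Request:
{"api": "step_arm", "payload": {"increments": [[0.06,0,0,0.02,0],[0.06,0,0,0.03,0],[0.06,0,0,0.03,0],[0.06,0,0,0.03,0],[0.085,0,0,0,0],[0.085,0,0,0,0]]}}

```text
clock: 7.15
position: [0.5179, -0.2675, 0.2019]
ee_rot: [0.709, -0.001, -0.706, 0.001]
ft_force: [-0.3, 0.2, -0.8]
grip_width: 0.951
```

```bash
python3 - <<'E'
from h import *
look("wrist",["core_a","bin"]); look("top",["core_a"])
o=monitor.get_obs(); print(o["clock"],o["position"],o["grip_width"],o["ft_force"])
E
```

```text
wrist core_a 0.59 [180. 254.] 923 top 0.029 circ [ 0.5137 -0.2629] 0.021 mean [ 0.5141 -0.263   0.0275]
wrist core_a 0.52 [116.  32.] 3163 top 0.019 circ [ 0.5664 -0.0667] 0.0367 mean [ 0.5676 -0.0655  0.0176]
wrist bin 0.71 [171. 252.] 29337 top 0.094 circ [ 0.5186 -0.2668] 0.08 mean [ 0.522  -0.2659  0.0931]
wrist bin 0.46 [180. 247.] 810 top 0.029 circ [ 0.5138 -0.2628] 0.0208 mean [ 0.5143 -0.2627  0.0275]
top core_a 0.51 [146. 262.] 172 top 0.026 circ [ 0.6939 -0.0076] 0.021 mean [ 0.6938 -0.0071  0.0239]
top core_a 0.4 [227. 358.] 69 top 0.03 circ [ 0.512 -0.258] 0.019 mean [ 0.5088 -0.2489  0.0275]
7.4 [ 0.51625833 -0.26685036  0.19818234] 0.9924438788989787 [-0.48726279 -0.15107533 -0.08234303]
```

Request:
{"api": "step_arm", "payload": {"increments": [[0.085,0.0176,0.0258,0,0],[0.085,0.0176,0.0258,0,0],[0.085,0.0176,0.0258,0,0],[0.085,0.0176,0.0258,0,0],[0.085,0.0176,0.0258,0,0],[0.085,0.0176,0.0258,0,0],[0.085,0.0176,0.0258,0,0],[0.085,0.0176,0.0258,0,0],[0.085,0.0176,0.0258,0,0],[0.085,0.0176,0.0258,0,0],[0.085,0,0,0,0],[0.085,0,0,0,0]]}}

```text
clock: 8.4
position: [0.6928, -0.0064, 0.1978]
ee_rot: [-0.706, -0.002, 0.708, -0.001]
ft_force: [0.0, -1.4, 0.5]
grip_width: 0.995
```

```bash
python3 - <<'E'
from h import *
look("wrist",["core_a","full_roll"],"4.png")
for _ in range(2):
  camera("wrist");o=monitor.get_obs(); print(o["clock"],o["position"],o["grip_width"],o["ft_force"])
E
```

```text
wrist core_a 0.77 [173. 254.] 859 top 0.025 circ [ 0.6949 -0.0086] 0.0208 mean [ 0.6953 -0.0083  0.0235]
wrist full_roll 0.55 [285. 306.] 2221 top 0.019 circ [ 0.5666 -0.0649] 0.0352 mean [ 0.5684 -0.064   0.0175]
8.6 [ 0.69248192 -0.01080352  0.19907455] 0.99758180989145 [ 0.23074009 -0.43979178  0.12924777]
8.65 [ 0.69249007 -0.01074534  0.19925651] 0.9935824696531381 [0.72743085 0.07394731 0.567401  ]
```

View pics/4.png

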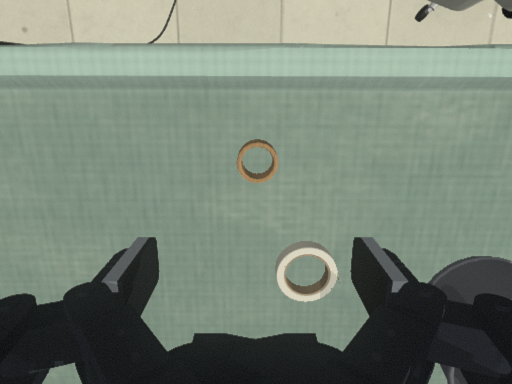

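Request:
{"api": "step_arm", "payload": {"increments": [[0.085,0.001,0.001,-0.025,0],[0.085,0,0,-0.0275,0],[0.085,0,0,-0.03,0],[0.085,0,0,-0.03,0],[0.085,0,0,-0.025,0],[0.085,0,0,-0.02,0],[0.085,0,0,-0.015,0],[0.085,0,0,-0.01,0],[0.085,0,0,-0.01,0],[0.085,0,0,0,0],[0.085,0,0,0,0]]}}

```text
clock: 9.57
position: [0.6941, -0.0082, 0.0073]
ee_rot: [0.707, -0.0, -0.707, -0.0]
ft_force: [-0.1, 0.3, 0.3]
grip_width: 0.99
```

Request:
{"api": "step_arm", "payload": {"increments": [[0.03,0,0,0,0],[0.03,0,0,0,0],[0.03,0,0,0,0],[0.03,0,0,0,0],[0.03,0,0,0,0],[0.03,0,0,0,0],[0.03,0,0,0,0],[0.03,0,0,0,0]], "force": 25}}

```text
clock: 10.23
position: [0.6943, -0.008, 0.0078]
ee_rot: [0.708, -0.0, -0.707, -0.0]
ft_force: [-1.3, 0.0, 5.5]
grip_width: 0.476
```

Request:
{"api": "step_arm", "payload": {"increments": [[0.03,0,0,0.01,0],[0.03,0,0,0.02,0],[0.03,0,0,0.03,0],[0.03,0,0,0.03,0],[0.03,0,0,0.03,0],[0.03,0,0,0.03,0],[0.03,0,0,0.03,0],[0.03,0,0,0.01,0],[0.03,0,0,0,0]]}}

```text
clock: 10.98
position: [0.6952, -0.0078, 0.2011]
ee_rot: [0.709, -0.0, -0.705, -0.0]
ft_force: [-0.5, -0.2, 0.2]
grip_width: 0.474
```

```bash
python3 - <<'E'
from h import *
look("wrist",["core_a"])
o=monitor.get_obs(); print(o["clock"],o["position"],o["grip_width"],o["ft_force"])
E
```

```text
wrist core_a 0.88 [264. 249.] 6160 top 0.218 circ [ 0.6953 -0.0083] 0.0214 mean [ 0.6963 -0.0081  0.2164]
wrist core_a 0.53 [320. 494.] 141 top 0.029 circ [ 0.5167 -0.2773] 0.0105 mean [ 0.5155 -0.2786  0.0267]
11.0833 [ 0.69352675 -0.00811471  0.19635441] 0.47268004732622537 [-0.47929148  0.24952735 -1.47204139]
```

Request:
{"api": "step_arm", "payload": {"increments": [[0.03,-0.0177,-0.0259,0,0],[0.03,-0.0177,-0.0259,0,0],[0.03,-0.0177,-0.0259,0,0],[0.03,-0.0177,-0.0259,0,0],[0.03,-0.0177,-0.0259,0,0],[0.03,-0.0177,-0.0259,0,0],[0.03,-0.0177,-0.0259,0,0],[0.03,-0.0177,-0.0259,0,0],[0.03,-0.0177,-0.0259,0,0],[0.03,-0.0177,-0.0259,0,0],[0.03,0,0,0,0],[0.03,0,0,0,0]]}}

```text
clock: 12.08
position: [0.5147, -0.2689, 0.195]
ee_rot: [-0.706, 0.001, 0.708, 0.002]
ft_force: [0.6, 0.2, -0.6]
grip_width: 0.472
```

Request:
{"api": "step_arm", "payload": {"increments": [[0.03,0,0,-0.02,0],[0.03,0,0,-0.025,0],[0.03,0,0,-0.025,0],[0.03,0,0,-0.02,0],[0.03,0,0,-0.015,0],[0.03,0,0,0,0],[0.06,0,0,0,0],[0.06,0,0,0,0],[0.06,0,0,0,0],[0.06,0,0,0,0]]}}

```text
clock: 12.92
position: [0.5175, -0.2672, 0.093]
ee_rot: [0.708, -0.0, -0.707, 0.0]
ft_force: [0.4, -0.6, 0.3]
grip_width: 0.701
```

Request:
{"api": "step_arm", "payload": {"increments": [[0.06,0,0,0.02,0],[0.06,0,0,0.03,0],[0.06,0,0,0.03,0],[0.06,0,0,0.03,0],[0.085,0,0,0.03,0],[0.085,0,0,0,0],[0.085,0,0,0,0],[0.085,0,0,0,0],[0.085,0,0,0,0],[0.085,0,0,0,0],[0.085,0,0,0,0],[0.085,0,0,0,0]]}}

```text
clock: 13.92
position: [0.5166, -0.267, 0.2312]
ee_rot: [-0.707, 0.0, 0.707, 0.0]
ft_force: [-0.5, 0.1, -0.4]
grip_width: 0.994
```

```bash
python3 - <<'E'
from h import *
look("wrist",["core_a"],"5.png"); look("top",["core_a","full_roll","bin"])
o=monitor.get_obs(); print(o["clock"],o["position"],o["grip_width"],o["ft_force"])
E
```

```text
wrist core_a 0.94 [175. 252.] 754 top 0.054 circ [ 0.5153 -0.2637] 0.0205 mean [ 0.5158 -0.2638  0.0525]
wrist core_a 0.76 [172. 251.] 165 top 0.026 circ [ 0.5156 -0.2616] 0.0186 mean [ 0.5051 -0.2697  0.0245]
top core_a 0.66 [226. 360.] 99 top 0.054 circ [ 0.5141 -0.2605] 0.0201 mean [ 0.5109 -0.2519  0.0525]
top full_roll 0.54 [207. 290.] 382 top 0.021 circ [ 0.566  -0.0634] 0.0349 mean [ 0.5664 -0.0629  0.0182]
top bin 0.83 [230. 366.] 3165 top 0.095 circ [ 0.5183 -0.2654] 0.0802 mean [ 0.5172 -0.2539  0.0999]
14.2167 [ 0.51682764 -0.26705547  0.23180424] 0.9923412598097613 [-0.32566148  0.38904015  0.56489661]
```

View pics/5.png

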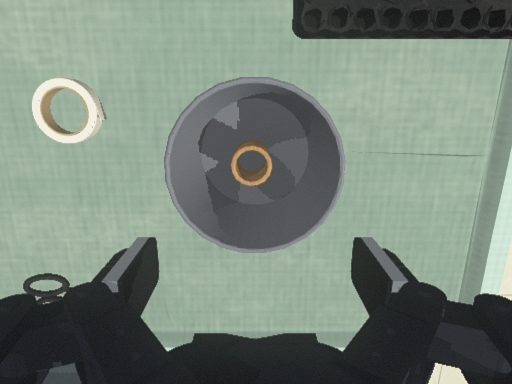

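The picture shows both cores stacked inside the bin at (252,165), with the top at 0.054 m, well under the rim. The full roll at (68,110) has not moved, and the arm is clear. I'll hand in.

```bash
python3 -c "
from h import *
print(ticket.hand_in())"
```

```text
the job is handed in; nothing more can be done
None
```

Both empty cores are in the waste bin, and I handed the job in at about 14 s of the 54 s allowed. I gripped each one from outside at 25 N, carried it over and released it just below the bin's rim.

- **Cores:** they lie stacked on the bin floor. The upper one's top measures 0.054 m in both the wrist and top views, which is the bin floor plus two core heights and well under the 0.095 m rim. The top camera no longer finds a core on the table.
- **Full roll:** it is still at (0.566, -0.063), within 1 mm of where the top camera first saw it.
- **Arm:** the gripper is open and clear at z = 0.23 m. The largest force I read was about 5.6 N, as the fingers closed.

The only disagreements were 2–5 mm in y between the scene and top cameras, and close wrist looks settled these before each grasp. The wrist view after the first drop also reported the full roll as a second core, but its size and position showed it was the roll. No check failed.

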